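# Roll a copper pipe stub into the sawing cradle and clamp it

## Robot

A 6-joint arm with a two-finger parallel gripper is mounted at the origin on the work surface; the furniture and walls round the work are solid. World frame = base frame: x ahead of the robot, y to its left, z up, the work surface at z = 0. Lengths are in m, angles in rad, forces in N, time in s.
With the tool pointing down it reaches from about 0.325 to 0.775 m from the base axis. Payload 5.5 kg.
Tool frame: the origin (TCP) lies between the finger pads; the fingertips stand 8 mm ahead of it and the grasp point (between the pads) lies 11 mm behind it (tcp_to_tips is the distance from the TCP to the fingertips, in m); z points along the fingers, y is the line along which they close (so a half turn about z gives the same grasp; the last joint's range is limited). The gripper opens to 88 mm and grips with 3 to 60 N. Pads are 20 mm wide; open, the fingers measure 115 mm over their backs; the gripper's body (75 mm by 178 mm) begins 61 mm behind the grasp point.
Start: joints at [-1.302, 0.091, 1.231, -0, 1.82, -0.057], TCP at [0.192, -0.568, 0.231] pointing down, gripper open.
Joint ranges: [-2.87, 2.87], [-0.86, 2.18], [0.17, 2.46], [-1.51, 4.65], [0.06, 2.69], [-2.65, 2.65]. Speed limits (rad/s): [2.57, 2.57, 3.01, 3.14, 3.14, 3.14].

## Interface

Orientations are given as a unit quaternion [w, x, y, z].
In Python, from bench import * gives the robot as it stands. Calls block until the motion is done:
- move_to(position, orientation): joint-space move of the TCP to a pose.
- move_l(position, speed=0.15, orientation=None): straight line of the TCP; orientation=None keeps the orientation; speed is the mean speed in m/s.
- movej(angles): joint-space move.
- gripper_open() and close(): open the fingers fully, or close them until they stop; the grip force is fixed at half the most.
- hold(seconds).
- inverse_kinematics(position, orientation): joint angles nearest the present ones, or None.
- state(): the state.
- get_image(name): name is "side" or "top" or "wrist"; returns a dict with "frame" (400x640x3 uint8, blue, green, red), "depth" (400x640 float32, m along the optical axis (not along the pixel's ray), 0 where there is no reading), "camera_matrix" (3x3 intrinsics, pixels), "view" (4x4, takes a point from world to camera coordinates). Camera axes: x right, y up, looking along -z (the intrinsics and any distortion apply to the point x, -y, -z); pixel columns grow to the right and rows downward; lengths in m; the calibration is good to about 2 mm. A picture is of the moment at which its call begins.
A pose or a line that the arm cannot do raises IKError and nothing moves.
- job_done(): hands the job in; it is judged then, once.
The state is a dict: "time": time; "joint_pos": joint angles; "dq": joint speeds; "joint_torque": joint torques, N m; "ee_pos": TCP position; "ee_rot": TCP orientation; "ft_force": force on the tool from outside, world axes, zero at the start; "moment": the same for the moment, N m; "finger_gap": finger opening in m; "finger_force": force on a finger pad.
Only numpy, scipy, OpenCV 4.12 (cv2) and the standard library are available. Lean on these libraries where they do the work, as an engineer would, in place of code of your own. Each camera call takes 0.05 s, during which the arm holds its last target. There are 200 camera calls.

## Task

Load the copper pipe stub into the wooden V-cradle, ready for sawing: with your fingertips roll it along the bench and up the ramp so that it drops into the V short of the steel end stop, then push it endwise along the V until it is fully home against the stop. Last, push the hold-down arm over by its red knob, from behind towards the V, so that it comes down with its rubber pad on the pipe. Keep the pipe down on the bench and the cradle all the way - roll and push it, never lift or carry it, and leave the other things on the bench where they lie.

Things in the scene. Friction and masses are not known exactly. Their poses are not given: they have to be found in the camera images.
- pipe: Loose copper (orange-brown) pipe stub, 35 mm diameter, 110 mm long, 0.2 kg, on the bench left (+y) of the cradle, axis within 0.3 rad of the cradle's. Origin at its very centre; its x axis runs along the pipe, y and z turn as it rolls. Rolls readily when its side is pushed, soon stops without. Fingertips 15 to 18 mm above the bench push it at mid-height and clear the ramp's crest.
- cradle: Beech V-cradle fixed to the bench. Origin at bench height under the V's bottom line; x runs along the V, away from the robot to the end stop; y points left, to the ramp. The wood spans x -85 to 75 mm; the near end is open. Behind the V (y -27 to -68 mm) is a back block with its top at z = 38 mm, which carries the hold-down arm.
- ramp_crest (a point): Middle of the crest of the run-on ramp, at cradle x -5, y 12.5, z 11.5 mm (axes as the cradle's). The ramp is as long as the cradle and rises from z = 1 mm at cradle y = 62 to 11.5 mm at y = 14; the crest is flat to y = 11, where the V begins.
- home (a point): Pipe's centre when seated and fully home: cradle x 20, y 0, z 25 mm (axes as the cradle's); its near end is then at cradle x -35. The 90 degree V leans back: bottom at y -6, z 1.5 mm; near face rises at 30 degrees to the crest, far face at 60 degrees to y -27, z 38 mm, so the pipe drops in once its centre passes y = 11. The steel stop plate: inner face at x 75 mm, y -63 to 22, top at z 46 mm.
- holddown (a joint): Angle of the steel hold-down arm, rad: 0 = down, its rubber pad on a seated pipe (-0.06 with no pipe there); 1.57 = upright; 2.05 = fully open, leaning back from the V. Starts 1.8 to 2.05. Hinge axis along the cradle's x at y = -48, z = 55 mm. Stays open by weight and friction; pushed 30 degrees past upright it falls on slowly (damped). Takes 1 to 3 N at the knob.
- holddown_knob (a point): Centre of the red ball knob, 24 mm in diameter, at the free end of the hold-down arm, 92 mm from the hinge axis, in the plane cradle x = 45 mm; the arm is 18 mm wide. Open, the knob stands about 140 mm above the bench, 20 to 45 mm further to cradle -y than the hinge axis; the space on its -y side is clear.
- tape_measure: Yellow tape measure, 34x83x64 mm, loose, on the right; leave it alone. Origin under its centre.
- coupling_blue: Blue hose coupling, 30x64x18 mm, loose, on the left; leave it alone. Origin under its centre.
- elbow_white: White hose elbow, 42x73x16 mm, loose, on the left; leave it alone. Origin under its centre.
- masking_tape: Roll of yellow masking tape, 86 mm across, 25 mm high, loose, at the back left; leave it alone. Origin under its centre.
- pencil: Red pencil, 170 mm long, 8 mm thick, loose, near the front of the bench; leave it alone. Origin under its centre.
Things that resemble listed ones, but are neither listed nor needed, are in the scene too. Several things have the shape of the pipe; the one meant has the colours described above.

How it is judged:
By the outcome, as a careful person would: the job done as asked, in the order asked, and still so for the second after the job is handed in, with the robot touching nothing.
It also fails if it takes over 64 s, if anything falls off the work surface, if the arm or the gripper's body presses on something with over 40 N, if the wrist force passes 120 N, or if a joint passes its speed limit or range.

## Working session

There is one attempt and no reset: what is moved stays moved. The work goes in short steps, each a Python script; the robot and the scene stay as the last script left them, time stands still between calls to the robot, and variables do not carry over. Pictures are saved under pics/ and viewed, at most 10 in all, crops included, and the job is handed in when it is done.

```bash
mkdir -p pics; cat > h.py <<'E'
from bench import *
import numpy as np, cv2
def snap(n):
    im=get_image(n); np.savez(''+n+'.npz',**im); return im
def px(im,u,v,z=None):
    "world point of pixel, by depth or by plane height z"
    K=im['camera_matrix'];V=np.linalg.inv(im['view'])
    r=np.array([(u-K[0,2])/K[0,0],-(v-K[1,2])/K[1,1],-1.])
    if z is None: return (V@np.r_[r*im['depth'][int(v),int(u)],1])[:3]
    d=V[:3,:3]@r;o=V[:3,3]; return o+d*(z-o[2])/d[2]
E
python3 - <<'E'
from h import *
for n in('top','side'):
    im=snap(n); cv2.imwrite(f'pics/{n}0.png',im['frame']); print(im['camera_matrix'].round(1).tolist(),np.linalg.inv(im['view']).round(3).tolist(),im.keys())
print(state())
E
```

```text
[[414.1, 0.0, 318.9], [0.0, 414.1, 198.0], [0.0, 0.0, 1.0]] [[-0.019, 0.998, -0.066, 0.392], [-1.0, -0.02, -0.023, 0.058], [-0.024, 0.065, 0.998, 1.104], [0.0, 0.0, 0.0, 1.0]] dict_keys(['frame', 'depth', 'camera_matrix', 'view'])
[[369.2, 0.0, 311.6], [0.0, 369.2, 201.9], [0.0, 0.0, 1.0]] [[-0.91, 0.243, -0.335, 0.194], [-0.413, -0.563, 0.715, 0.677], [-0.014, 0.79, 0.613, 0.603], [0.0, 0.0, 0.0, 1.0]] dict_keys(['frame', 'depth', 'camera_matrix', 'view'])
{'time': 0.1, 'joint_pos': array([-1.30171111e+00,  9.17765251e-02,  1.23177908e+00, -4.34198426e-05,
        1.81981671e+00, -5.67044305e-02]), 'dq': array([ 0.00029356, -0.00149959, -0.00392279,  0.00118169,  0.00113192,
       -0.00061537]), 'joint_torque': array([ 3.51283925e-03, -4.47858417e+01, -4.07568848e+01,  7.02208327e-02,
        2.84332037e-02, -1.02424694e-04]), 'ee_pos': array([ 0.19194588, -0.56818939,  0.22961648]), 'ee_rot': array([-8.82584127e-04,  9.86762423e-01,  1.62170061e-01, -1.15240068e-04]), 'ft_force': array([-0.05682109,  0.59819575,  0.10513291]), 'moment': array([0.03118858, 0.00813479, 0.045834  ]), 'finger_force': 0.0, 'finger_gap': 0.08792942305894993}
```

View pics/top0.png

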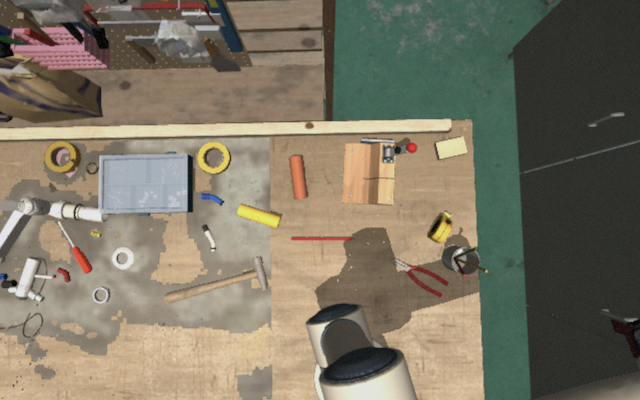

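View pics/side0.png

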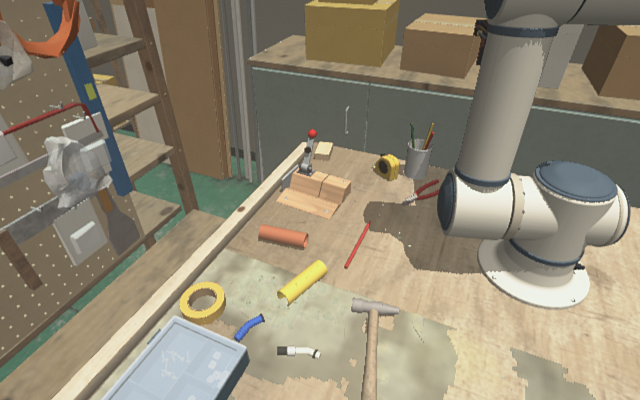

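Top view: the pipe-shaped things are the orange-brown one at (298,176) and the yellow one at (258,216). The orange-brown one fits "copper" and lies just left of the cradle at (370,173). The knob is at (411,148), the pencil at (320,239). I'll confirm with an enlarged crop.

```bash
python3 - <<'E'
import cv2
f=cv2.imread('pics/top0.png')[125:255,235:435]
cv2.imwrite('pics/crop0.png',cv2.resize(f,None,fx=4,fy=4,interpolation=cv2.INTER_CUBIC))
E
```

```text
(no output)
```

View pics/crop0.png

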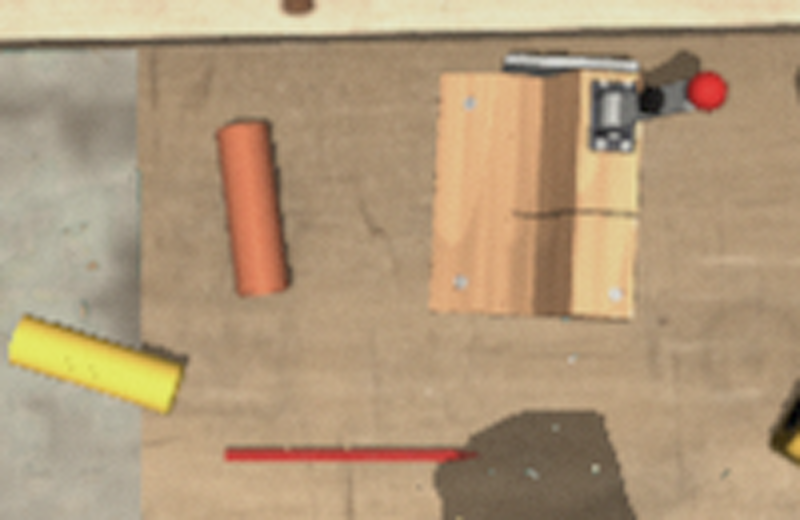

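Crop: the copper pipe's axis runs from (244,124) to (262,293). The ramp's left edge runs from (441,72) to (429,312), the back block's right edge from (638,75) to (632,319), and the knob is at (707,90). The yellow one is the look-alike.

```bash
python3 - <<'E'
from h import *
im=dict(np.load('top.npz'))
g=lambda u,v,z=None: px(im,235+u/4-.375,125+v/4-.375,z)
P=lambda n,p:print(n,p.round(4))
a,b=g(244,123,.0175),g(262,294,.0175);P('pipe far',a);P('pipe near',b);print(np.linalg.norm(a-b),np.arctan2(*(a-b)[1::-1]))
P('pipe c depth',g(253,208))
A,B,C,D=g(441,72,.001),g(429,312,.001),g(638,72,.038),g(632,320,.038)
for n,p in zip('ABCD',(A,B,C,D)):P(n,p)
print(np.linalg.norm(A-B),np.arctan2(*(A-B)[1::-1]),np.arctan2(*(C-D)[1::-1]),np.linalg.norm((B-D)[:2]))
P('Vbot far',g(541,75,.0015));P('Vbot near',g(533,316,.0015))
P('blocktop',g(610,250)); P('knob d',g(707,90));P('knob',g(707,90,.14));P('stop top L',g(507,56,.046));P('stop top R',g(636,62,.046))
P('pencil',g(226,455,.008));P('pencil',g(476,455,.008));P('yellow near end',g(175,385,.0175))
# knob in side image
s=dict(np.load('side.npz'));m=(s['frame'][...,2]>150)&(s['frame'][...,1]<70)&(s['frame'][...,0]<70);m[:120]=0;m[145:]=0;m[:,:300]=0;m[:,325:]=0
v,u=np.nonzero(m);print(u.mean(),v.mean(),len(u));
K=s['camera_matrix'];o=np.linalg.inv(s['view']);P('side cam',o[:3,3])
d1=px(s,u.mean(),v.mean(),.1)-o[:3,3];o2=np.linalg.inv(im['view'])[:3,3];d2=g(707,90,.1)-o2
t=np.linalg.lstsq(np.c_[d1,-d2],o2-o[:3,3],rcond=None)[0];P('tri1',o[:3,3]+t[0]*d1);P('tri2',o2+t[1]*d2)
E
```

```text
pipe far [0.5783 0.1429 0.0175]
pipe near [0.4644 0.1327 0.0175]
0.11432706846780984 0.08920280528717298
pipe c depth [0.5195 0.1365 0.0346]
A [0.6128 0.011  0.001 ]
B [0.4513 0.0226 0.001 ]
C [ 0.6024 -0.115   0.038 ]
D [ 0.4416 -0.1063  0.038 ]
0.1618887180239492 -0.07196527045392438 -0.05415817110611232 0.1292106588273791
Vbot far [ 0.6091 -0.056   0.0015]
Vbot near [ 0.4472 -0.0464  0.0015]
blocktop [ 0.4868 -0.0933  0.0395]
knob d [ 0.5686 -0.136   0.1514]
knob [ 0.5707 -0.1383  0.14  ]
stop top L [ 0.6132 -0.0299  0.046 ]
stop top R [ 0.6073 -0.1126  0.046 ]
pencil [0.359  0.1588 0.008 ]
pencil [ 0.3561 -0.006   0.008 ]
yellow near end [0.4057 0.1909 0.0175]
311.6875 133.5 16
side cam [0.1938 0.6775 0.6031]
tri1 [ 0.5714 -0.1385  0.1382]
tri2 [ 0.571  -0.1386  0.1382]
```

```bash
cat >> h.py <<'E'
O=np.array([.5322,-.0445]);YAW=-.063
def W(x,y,z):  # cradle (m) -> world
    c,s=np.cos(YAW),np.sin(YAW); return [O[0]+c*x-s*y,O[1]+s*x+c*y,z]
def C(p):
    c,s=np.cos(YAW),np.sin(YAW); d=np.array(p[:2])-O; return np.array([c*d[0]+s*d[1],-s*d[0]+c*d[1],*p[2:]])
def Q(phi): a=(phi+np.pi/2)/2; return [0,np.cos(a),np.sin(a),0]
def st(n=''):
    s=state();print(n,'t%.1f'%s['time'],'tcp',C(s['ee_pos']).round(4),'F',s['ft_force'].round(1),'gap',round(s['finger_gap'],3))
E
python3 - <<'E'
from h import *
im=dict(np.load('top.npz'));print('rail',px(im,400,128),px(im,300,137))
p=C([.5213,.1378]);print('pipe in cradle',p)
phi=.089;n=np.array([-np.sin(phi),np.cos(phi)]);a=np.array([.5213,.1378])+.05*n
move_to([*a,.13],Q(phi)); st('above')
move_l([*a,.0245],.12); st('down')
# tool centre offset from pipe centre = 27.5 mm; roll to pipe y=75 while squaring
move_l(W(p[0]+.009,.075+.0275,.0245),.06,Q(YAW)); st('rolled')
for k in('wrist','top'): 
    im=snap(k); 
    cv2.imwrite(f'pics/{k}1.png',im['frame'])
import cv2
w=cv2.imread('pics/wrist1.png');t=cv2.imread('pics/top1.png')[125:255,235:435]
t=cv2.resize(t,None,fx=3.2,fy=3.2);w=cv2.resize(w,(416*8//5-26,400));t=cv2.resize(t,(615,400))
cv2.imwrite('pics/m1.png',cv2.resize(np.vstack([cv2.resize(w,(480,300)),cv2.resize(t,(480,300))]),None,fx=1,fy=1))
E
```

```text
rail [ 0.64225571 -0.13272768  0.03014489] [ 0.63138856  0.13173762 -0.00109029]
pipe in cradle [-0.02235568  0.1812521 ]
above t3.0 tcp [-0.0295  0.23    0.1301] F [0.3 0.5 0.1] gap 0.088
down t4.0 tcp [-0.0293  0.2309  0.0255] F [-0.3 -0.4 -0.4] gap 0.088
rolled t6.3 tcp [-0.0134  0.1027  0.0245] F [-0.8  0.1 -1.2] gap 0.088
```

View pics/m1.png

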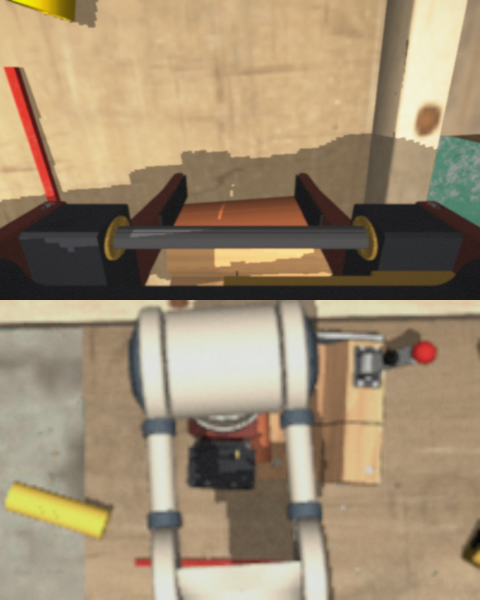

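The wrist view shows the copper pipe lying square across both fingertips (its edge from (180,205) to (300,200) in the mosaic). I'll roll it on up the ramp.

```bash
python3 - <<'E'
from h import *
x=-.0134
move_l(W(x,.050,.0248),.05); st('crest')
move_l(W(x,.036,.0248),.02); st('over')
hold(.3)
move_l(W(x,.075,.0248),.12); move_l(W(x-.03,.16,.2),.2); st('back')
im=snap('top'); s=snap('side')
f=cv2.resize(im['frame'][125:225,300:420],None,fx=4,fy=4,interpolation=cv2.INTER_CUBIC)
g=cv2.resize(s['frame'][120:230,255:375],(480,440),interpolation=cv2.INTER_CUBIC)
cv2.imwrite('pics/m2.png',cv2.resize(np.hstack([f,cv2.resize(g,(436,400))]),(800,350)))
cv2.imwrite('pics/top2.png',im['frame'])
h=cv2.cvtColor(im['frame'],cv2.COLOR_BGR2HSV)
E
```

```text
crest t7.6 tcp [-0.0136  0.05    0.0246] F [-0.2  0.2 -0.1] gap 0.088
over t8.5 tcp [-0.0134  0.0359  0.0247] F [ 1.2 -0.4  0.2] gap 0.088
back t10.4 tcp [-0.0437  0.1594  0.1985] F [ 0.3 -0.5  0.1] gap 0.088
```

View pics/m2.png

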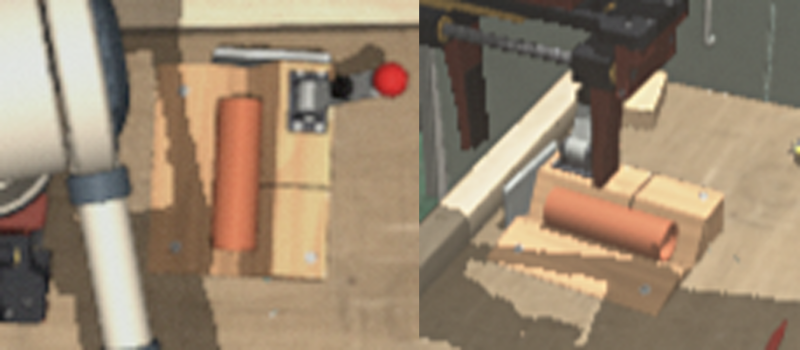

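The pipe lies in the V (top half: from (240,97) to (236,250)), short of the stop plate at y≈52. Next I'll push it endwise with closed fingers.

```bash
python3 - <<'E'
from h import *
im=dict(np.load('top.npz'))
for u,v in((240,97),(236,250)): print('end',C(px(im,300+u/3.49,125+v/3.5,.03)))
close()
move_to(W(-.115,0,.10),Q(YAW)); move_l(W(-.115,0,.027),.12); st('down')
move_l(W(-.078,0,.027),.08); st('near')
e=np.array([np.cos(YAW),np.sin(YAW)])
x=-.078; f0=state()['ft_force'][:2]@e
while x<-.035:
    x+=.003 if x<-.056 else .0015
    move_l(W(x,0,.027),.05); s=state(); f=s['ft_force'][:2]@e-f0
    print(round(x,4),round(C(s['ee_pos'])[0],4),round(f,1),end=' | ')
    if f<-8: break
st('end')
E
```

```text
end [ 0.0468921  -0.00206614  0.03      ]
end [-0.06761969 -0.00329594  0.03      ]
down t13.4 tcp [-0.1144  0.0002  0.0278] F [ 0.2 -0.6  1. ] gap 0.001
near t14.0 tcp [-0.0781 -0.      0.0272] F [-1.   0.3  0.3] gap 0.0
-0.075 -0.0751 1.3 | -0.072 -0.0719 1.3 | -0.069 -0.0688 0.7 | -0.066 -0.0658 0.6 | -0.063 -0.0628 0.7 | -0.06 -0.0598 0.7 | -0.057 -0.0568 0.4 | -0.054 -0.0538 0.5 | -0.0525 -0.0524 0.7 | -0.051 -0.0509 1.3 | -0.0495 -0.0494 0.4 | -0.048 -0.0479 0.6 | -0.0465 -0.0464 0.7 | -0.045 -0.0448 0.3 | -0.0435 -0.0435 -0.3 | -0.042 -0.0435 -6.8 | -0.0405 -0.0435 -13.7 | end t18.3 tcp [-0.0435  0.      0.0266] F [-14.8   0.5   7.6] gap 0.001
```

```bash
python3 - <<'E'
from h import *
move_l(W(-.09,0,.027),.12); move_l(W(-.12,-.02,.21),.2); st('back')
im=snap('top'); s=snap('side')
f=cv2.resize(im['frame'][125:225,310:430],(480,400),interpolation=cv2.INTER_CUBIC)
g=cv2.resize(s['frame'][120:230,255:375],(436,400),interpolation=cv2.INTER_CUBIC)
cv2.imwrite('pics/m3.png',cv2.resize(np.hstack([f,g]),(800,350)))
E
```

```text
back t19.9 tcp [-0.1202 -0.0199  0.2085] F [-0.6  0.3 -0. ] gap 0.001
```

View pics/m3.png

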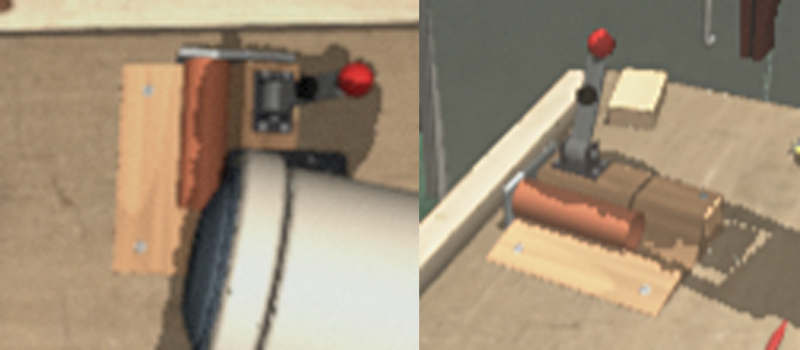

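The pipe's far end now sits against the stop plate ((205,58) in the top half), and the side view agrees. Now the knob, pushed from behind.

```bash
python3 - <<'E'
from h import *
move_to(W(-.02,-.15,.25),Q(YAW)); move_l(W(.045,-.142,.22),.15); move_l(W(.045,-.142,.141),.12); st('behind')
for th in np.arange(2.05,.75,-.13):
    y,z=-.048+.092*np.cos(th),.055+.092*np.sin(th)
    move_l(W(.045,y-.021,z+.003),.06); st('%.2f'%th)
hold(.2)
y=C(state()['ee_pos'])[1]
move_l(W(.045,y-.03,.20),.15); move_l(W(-.03,-.15,.25),.2); hold(1); st('clear')
im=snap('top'); s=snap('side')
f=cv2.resize(im['frame'][125:225,310:430],(480,400),interpolation=cv2.INTER_CUBIC)
g=cv2.resize(s['frame'][120:230,255:375],(436,400),interpolation=cv2.INTER_CUBIC)
cv2.imwrite('pics/m4.png',cv2.resize(np.hstack([f,g]),(800,350)))
E
```

```text
behind t22.2 tcp [ 0.0453 -0.1422  0.1421] F [ 0.8 -0.3 -0.5] gap 0.0
2.05 t22.8 tcp [ 0.0451 -0.1111  0.1397] F [ 0.8 -0.6  0.5] gap 0.001
1.92 t23.2 tcp [ 0.0451 -0.0998  0.1446] F [-0.3  0.9 -0.4] gap 0.0
1.79 t23.5 tcp [ 0.045  -0.0883  0.1478] F [-0.5 -0.2  0.1] gap 0.0
1.66 t23.9 tcp [ 0.045  -0.0766  0.1496] F [ 0.3  0.5 -0.8] gap 0.0
1.53 t24.2 tcp [ 0.045  -0.0647  0.1498] F [-0.6  0.3  0.1] gap 0.001
1.40 t24.6 tcp [ 0.0449 -0.0529  0.1485] F [-0.1 -0.2  0.9] gap 0.0
1.27 t24.9 tcp [ 0.0449 -0.0413  0.1456] F [-0.4  0.8  0.5] gap 0.0
1.14 t25.3 tcp [ 0.0449 -0.0302  0.1413] F [ 0.1 -0.7  0.4] gap 0.0
1.01 t25.6 tcp [ 0.0448 -0.0197  0.1355] F [ 0.1  0.2 -0.1] gap 0.0
0.88 t26.0 tcp [ 0.0448 -0.01    0.1284] F [ 0.3 -0.2  1. ] gap 0.001
clear t28.7 tcp [-0.03 -0.15  0.25] F [-0.3  0.1 -0.8] gap 0.001
```

View pics/m4.png

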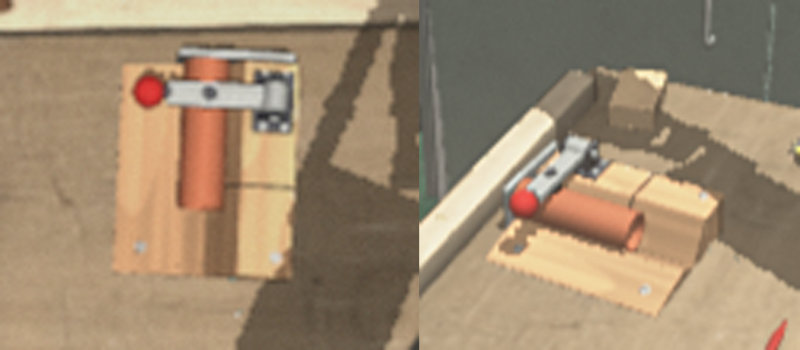

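The arm is down across the pipe: knob at (149,91), pipe running up to the stop plate at (208,58). I'll check the numbers, then hand in.

```bash
python3 - <<'E'
from h import *
im=dict(np.load('top.npz'))
k=C(px(im,310+149/3.49,125+91/3.5)); print('knob top',k,'pipe near end',C(px(im,310+201/3.49,125+210/3.5,.03)))
if k[2]<.085: hold(.5); st(); print(job_done())
E
```

```text
knob top [0.04324494 0.04177707 0.06554263] pipe near end [-0.03786908 -0.00212576  0.03      ]
 t29.3 tcp [-0.03 -0.15  0.25] F [ 0.4 -0.3 -0.2] gap 0.0
the job is handed in; nothing more can be done
None
```

The copper pipe is seated in the V and home against the stop, and the hold-down arm is down across it with the knob top at 66 mm; I handed the job in at 29.3 s of the 64 s allowed.

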